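Put the model wagons away in their boxes

ROBOT

A 6-joint arm with a two-finger parallel gripper is mounted at the origin on a cart in front of the work surface, level with it; the furniture and walls round the work are solid. World frame = base frame: x ahead of the robot, y to its left, z up, the work surface at z = 0. Lengths are in mm, angles in degrees, forces in N, time in s.
With the tool pointing down it reaches from about 300 to 850 mm from the base axis. Payload 4.2 kg.
Tool frame: the origin (TCP) lies on the centre line of the jaws, within the pads' length; the fingertips stand 14 mm ahead of it and the grasp point (between the pads) lies 5 mm behind it; z points along the fingers, y is the direction in which the jaws open and shut (so a half turn about z gives the same grasp; the last joint's range is limited). The gripper opens to 91 mm and grips with 3 to 60 N. Pads are 32 mm wide; open, the fingers measure 118 mm over their backs; the gripper's body (76 mm by 178 mm) begins 60 mm behind the grasp point.
Start: joints at [67.437, 18.312, 89.639, -0, 72.044, -1.146], TCP at [209.967, 535.309, 227.976] pointing down, gripper open.
Joint ranges: [-177.97, 177.97], [-48.28, 115.42], [12.27, 149.76], [-77.06, 257.06], [2.81, 150.46], [-146.56, 146.56]. Speed limits (degrees/s): [147.25, 147.25, 180, 180, 180, 180].

INTERFACE

Orientations are given as [roll, pitch, yaw] about the fixed x, y, z axes, in that order (R = Rz(yaw) Ry(pitch) Rx(roll)).
In Python, from workcell import env gives the robot as it stands.
- The arm moves only by the tool play_rows, never from a script. Its argument "increments" is a list of rows, each a list of 5 numbers: the shift along the world's x, y, z in mm, then the turn about the world's z in degrees, then the closure, from 0 (fully open) to 1 (shut). In form: [[x, y, z, yaw, fingers], ...]. A call has 1 to 20 rows; each row shifts and turns the commanded pose from where the row before left it; what a row does not reach is not made up. A row lasts 1/8 s, in which the tool goes at most 62.5 mm and 10.7 degrees, less where a joint would pass 70% of its speed; a pose out of reach is approached as far as the arm can. A call is refused whole if a number of a shift passes 62.5 or a number of a turn 10.7, either way. A call with a gripper value outside its range is refused whole. The fingers move at their own pace and stop on an object; "newtons" is the grip in N (left out, the last holds). Time passes only in rows, so rows that do not move let the fingers close. It gives the time, the measured TCP pose, the force and the opening at its end, in the units of the state.
- env.state(): the state, without advancing time (a new reading comes with each control period).
- env.grab_frame(name): name is "scene" or "top" or "wrist"; returns the picture (420x560x3 uint8, red, green, blue); there is no depth.
- env.calibration(name): a dict with "fx", "fy", "cx", "cy" (pixels), "R" (3x3) and "t" (3): a world point X has camera coordinates R X + t; the wrist camera has in their place "hand_eye" (4x4, takes a point from camera to tool coordinates, whose origin is the TCP and whose axes are the flange's). Camera axes: x right, y down, z forward; pixel columns grow to the right and rows downward; lengths in mm; the calibration is good to about 2 mm. A picture is of the moment at which its call begins: read the wrist's pose just before it. calibration takes no time and is no camera call.
- env.job_done(): hands the job in, once; it reports no verdict.
The state is a dict: "time_s": time; "qpos": joint angles; "qvel": joint speeds; "effort": joint torques, N m; "ee_pos": TCP position; "ee_rot": TCP orientation; "force": force on the tool from outside, world axes, zero at the start; "torque": the same for the moment, N m; "gripper_width": finger opening in mm.
Only numpy, scipy, OpenCV 4.12 (cv2) and the standard library are available. Lean on these libraries where they do the work, as an engineer would, in place of code of your own. Each camera call takes 0.05 s, during which the arm holds its last target.

TASK

Sort the mixed wagons and lids into their two storage boxes: stand the longer wagon on its wheels in the longer wooden box and the shorter wagon in the shorter box, then close each box with the lid of its own length, seated flat on the rim all round. Set the wagons down without dropping them, and leave the paint jars and the glue bottle where they stand.

Things in the scene. Friction and masses are not known exactly. Their poses are not given: they have to be found in the camera images.
- long_wagon: open goods wagon, the longer and higher of the two, brown-red, on its wheels: 126 mm long (body 106), 28 wide, 34 high; plain sides from 12 to 34 mm up, wheels below. 0.06 kg. Grasp across its width at mid-length. Origin: under its centre at wheel level; x across, y along, z up. Either way round is right.
- short_wagon: open goods wagon, the shorter and lower of the two, grey, on its wheels: 111 mm long (body 92), 28 wide, 26 high; plain sides from 12 to 26 mm up, wheels below. 0.06 kg. Grasp across its width at mid-length. Origin: under its centre at wheel level; x across, y along, z up. Either way round is right.
- long_box: the longer, higher box: open dark wooden box, loose (0.6 kg), outside 56 x 158 x 50 mm, inside 44 x 146 mm; walls 6 mm, grey felt floor 6 mm above the underside. Mid-length both long walls are cut away over 56 mm, from the rim down to 10 mm above the underside, for fingers beside the wagon. Origin: centre of underside; x across, y along, z up. For the longer wagon.
- short_box: the shorter, lower box: open dark wooden box, loose (0.6 kg), outside 56 x 135 x 42 mm, inside 44 x 123 mm; walls 6 mm, grey felt floor 6 mm above the underside. Mid-length both long walls are cut away over 56 mm, from the rim down to 10 mm above the underside, for fingers beside the wagon. Origin: centre of underside; x across, y along, z up. For the shorter wagon.
- long_lid: the longer lid: dark wood, right way up: flange 58 x 160 mm, 5 thick; under it a locating board 32 x 132 mm, 5 deep, fits the box with 6 mm play each side, 7 each end. On top an aluminium grip bar 14 mm thick (x), 60 long (y), from 10 to 32 mm above the origin. 0.07 kg. Origin: centre of its underside, 45 mm above the box's origin when seated; x across, y along, z up.
- short_lid: the shorter lid: dark wood, right way up: flange 58 x 137 mm, 5 thick; under it a locating board 32 x 109 mm, 5 deep, fits the box with 6 mm play each side, 7 each end. On top an aluminium grip bar 14 mm thick (x), 60 long (y), from 10 to 32 mm above the origin. 0.07 kg. Origin: centre of its underside, 37 mm above the box's origin when seated; x across, y along, z up.
- white_cap_jar: bystander: blue paint jar with a white cap, 26 mm across, 34 mm high, behind the work; origin: centre of the underside. To be left alone.
- black_cap_jar: bystander: green paint jar with a black cap, 26 mm across, 34 mm high, behind the work; origin: centre of the underside. To be left alone.
- glue_bottle: bystander: small glue bottle with an orange spout, 30 mm across, 100 mm high, at the left of the work; origin: centre of the underside. To be left alone.

How it is judged (in metres and radians):
At the end, for the whole second after the job is handed in: Each wagon upright on the floor of the box of its length (off centre at most 11 mm across, 15 along; 3 mm in height; tilt 0.08), each box closed by the lid of its length (9 mm across, 10 along, 2 mm of seated height, tilt 0.03); boxes upright on the bench; all at rest (x of long_wagon in the frame of long_box between -0.011 and 0.011 m and y of long_wagon in the frame of long_box between -0.015 and 0.015 m and z of long_wagon in the frame of long_box between 0.003 and 0.009 m and angle between each of long_wagon, short_wagon's own z axis and vertical below 0.08 rad and angle between the y axis of long_wagon and the y axis of long_box, either way round below 0.25 rad and x of long_lid in the frame of long_box between -0.009 and 0.009 m and y of long_lid in the frame of long_box between -0.01 and 0.01 m and z of long_lid in the frame of long_box between 0.043 and 0.047 m and angle between each of long_lid, short_lid's own z axis and vertical below 0.03 rad and angle between the y axis of long_lid and the y axis of long_box, either way round below 0.2 rad and angle between each of long_box, short_box's own z axis and vertical below 0.04 rad and height (world z) of each of long_box, short_box below 0.005 m and linear speed of each of long_wagon, long_lid, long_box, short_wagon, short_lid, short_box below 0.02 m/s and x of short_wagon in the frame of short_box between -0.011 and 0.011 m and y of short_wagon in the frame of short_box between -0.015 and 0.015 m and z of short_wagon in the frame of short_box between 0.003 and 0.009 m and angle between the y axis of short_wagon and the y axis of short_box, either way round below 0.25 rad and x of short_lid in the frame of short_box between -0.009 and 0.009 m and y of short_lid in the frame of short_box between -0.01 and 0.01 m and z of short_lid in the frame of short_box between 0.035 and 0.039 m and angle between the y axis of short_lid and the y axis of short_box, either way round below 0.2 rad); the robot touches nothing.
It fails at once if the long wagon is dropped: it falls free of the fingers faster than 0.8 m/s (a fall of about 3 cm) (linear speed of long_wagon above 0.8 m/s and contact force between the fingers and long_wagon below 0.05 N).
It fails at once if the short wagon is dropped: it falls free of the fingers faster than 0.8 m/s (a fall of about 3 cm) (linear speed of short_wagon above 0.8 m/s and contact force between the fingers and short_wagon below 0.05 N).
It fails at once if the white cap jar is pushed more than 25 mm or knocked over (distance of white_cap_jar from where it was at the start of the episode above 0.025 m or angle between white_cap_jar's own z axis and vertical above 0.5 rad).
It fails at once if the black cap jar is pushed more than 25 mm or knocked over (distance of black_cap_jar from where it was at the start of the episode above 0.025 m or angle between black_cap_jar's own z axis and vertical above 0.5 rad).
It fails at once if the glue bottle is pushed more than 25 mm or knocked over (distance of glue_bottle from where it was at the start of the episode above 0.025 m or angle between glue_bottle's own z axis and vertical above 0.5 rad).
It also fails if it takes over 109 s, if anything falls off the work surface, if the arm or the gripper's body presses on something with over 40 N, if the wrist force passes 120 N, or if a joint passes its speed limit or range.

## Working session

There is one attempt and no reset: what is moved stays moved. The work goes in short steps, Python scripts to look and compute and a tool call to move; the robot and the scene stay as the last step left them, time stands still between calls to the robot, and variables do not carry over. Pictures are saved under pics/ and viewed, and the job is handed in when it is done.

Besides the shell and the picture viewer there is one more tool, called after "Request:" as a command line: name --pt "numbers of a row" for each row, then --argument value for the rest. play_rows: Moves the arm, as the interface text tells. Its arguments: {"type":"object","properties":{"increments":{"type":"array"},"newtons":{"type":"number"}},"required":["increments"]}

```bash
mkdir -p pics; ls; python3 - <<'E'
from workcell import env
import cv2
print(env.state())
for n in ["scene","top","wrist"]:
    f=env.grab_frame(n); cv2.imwrite(f"pics/{n}0.png",f[:,:,::-1]); print(n,env.calibration(n))
E
```

```text
pics
{'time_s': 0.0, 'qpos': array([ 6.74372580e+01,  1.83505308e+01,  8.97061480e+01,  1.84945942e-04,
        7.20444669e+01, -1.14831264e+00]), 'qvel': array([-0.15089372,  0.0394593 ,  0.01851359, -0.03627055, -0.06583565,
        0.10439216]), 'effort': array([-7.00441378e-04, -4.12477756e+01, -2.31978464e+01,  7.26189651e-02,
        4.55129310e-02, -1.32246309e-04]), 'ee_pos': array([209.77377346, 534.84854576, 227.13314672]), 'ee_rot': array([-1.79898878e+02, -2.20281193e-03,  1.58585512e+02]), 'force': array([ 0.0220666 ,  0.64887786, -0.23490024]), 'torque': array([-0.00016324,  0.06668307,  0.00587673]), 'gripper_width': 91.42615320230101}
scene {'fx': 413.972247460848, 'fy': 413.972247460848, 'cx': 284.0992789061532, 'cy': 203.8163688119017, 'R': array([[-0.74100045, -0.67145146, -0.00844212],
       [-0.31287725,  0.35635442, -0.88040863],
       [ 0.59416005, -0.64974184, -0.47414067]]), 't': array([444.25814643, 166.4492103 , 776.59147174])}
top {'fx': 481.78781955855726, 'fy': 481.78781955855726, 'cx': 280.05106758280533, 'cy': 210.21474357112646, 'R': array([[-0.01593664, -0.99986497, -0.00400745],
       [-0.99307982,  0.01629464, -0.11630548],
       [ 0.11635507,  0.0021262 , -0.9932054 ]]), 't': array([  70.69596391,  526.33887937, 1095.98545453])}
wrist {'fx': 300.2263373236535, 'fy': 300.2263373236535, 'cx': 280.70335908064817, 'cy': 213.522335759369, 'hand_eye': array([[ 4.52130094e-04, -9.64817097e-01, -2.62921596e-01,
         7.50401908e+01],
       [ 9.99999087e-01,  7.70978538e-04, -1.10954595e-03,
         3.40119551e-01],
       [ 1.27321581e-03, -2.62920855e-01,  9.64816565e-01,
        -1.56911880e+02],
       [ 0.00000000e+00,  0.00000000e+00,  0.00000000e+00,
         1.00000000e+00]])}
```

View pics/top0.png

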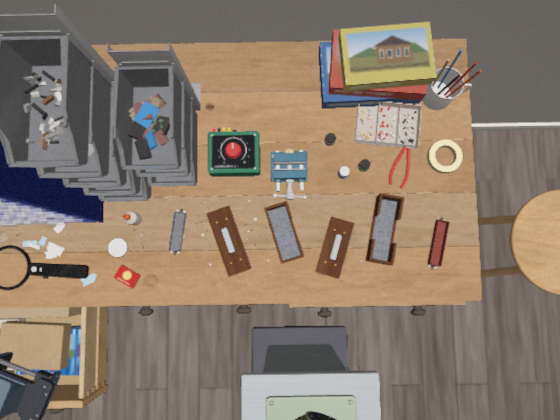

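View pics/scene0.png

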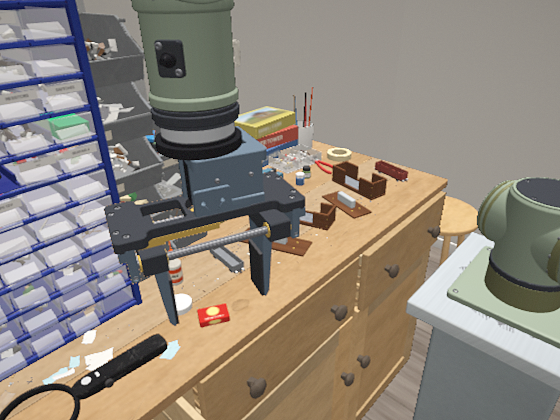

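View pics/wrist0.png

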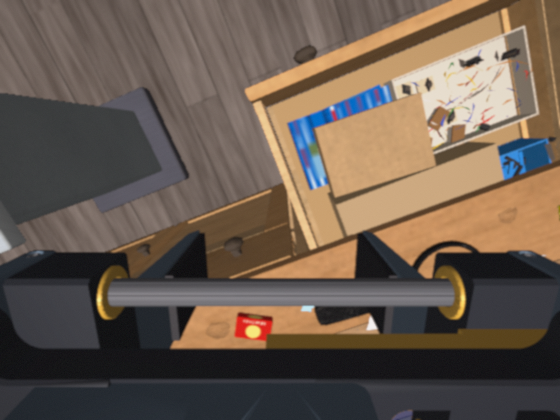

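The top view (up = +x, left = +y) shows, left to right, the grey wagon at (177,231), long lid (229,241), short box (284,232), short lid (335,247), long box (383,230) and red wagon (438,243). I'll enlarge it to pick corners.

```bash
python3 - <<'E'
import cv2
f=cv2.imread("pics/top0.png")
for i,(a,b) in enumerate([(115,315),(275,475)]):
    c=cv2.resize(f[150:300,a:b],None,fx=4,fy=4,interpolation=cv2.INTER_CUBIC)
    for k in range(0,200,20):
        cv2.putText(c,str(a+k),(k*4,8),0,.3,(255,255,255)); cv2.line(c,(k*4,0),(k*4,600),(255,255,0),1) if 0 else None
    cv2.imwrite(f"pics/topz{i}.png",c)
E
```

```text
(no output)
```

View pics/topz0.png

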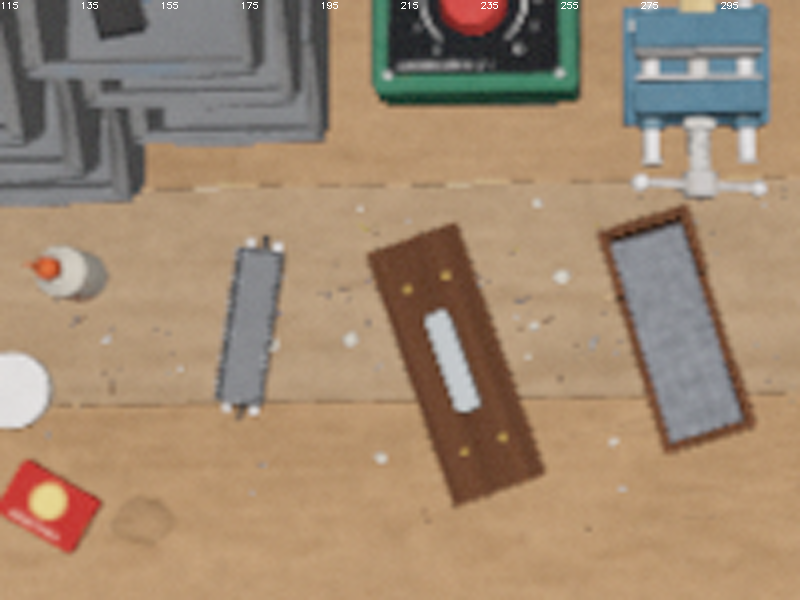

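View pics/topz1.png

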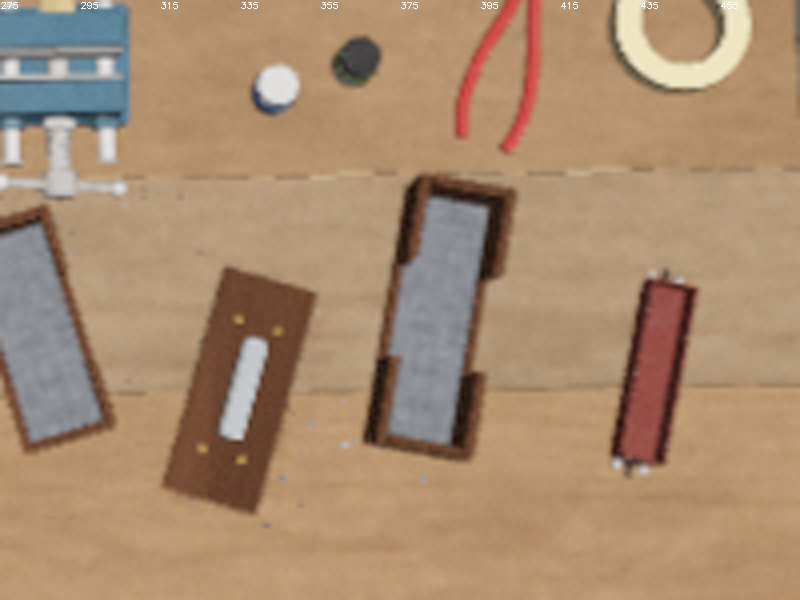

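```bash
cat > h.py <<'E'
import numpy as np
from workcell import env
from scipy.optimize import least_squares
def proj(cal,X):
    c=np.asarray(X)@cal["R"].T+cal["t"]; return np.c_[cal["fx"]*c[:,0]/c[:,2]+cal["cx"],cal["fy"]*c[:,1]/c[:,2]+cal["cy"]]
def rect(p,W,L,z):
    a=np.radians(p[2]); y=np.array([-np.sin(a),np.cos(a)]); x=np.array([np.cos(a),np.sin(a)])
    # +y end first
    return np.array([[*(np.array(p[:2])+sx*x*W/2+sy*y*L/2),z] for sx,sy in((1,1),(1,-1),(-1,-1),(-1,1))])
E
python3 - <<'E'
from h import *
cal=env.calibration("top")
print("cam", -cal["R"].T@cal["t"])
def unproj(p,z):
    d=cal["R"].T@np.array([(p[0]-cal["cx"])/cal["fx"],(p[1]-cal["cy"])/cal["fy"],1]); C=-cal["R"].T@cal["t"]
    return (C+d*(z-C[2])/d[2])[:2]
D={"short_box":(0,42,[(600,236),(688,206),(755,425),(668,452)],56,135),
"long_lid":(0,10,[(368,255),(458,224),(546,472),(456,507)],58,160),
"short_wagon":(0,26,[(238,248),(284,250),(262,405),(216,403)],28,92),
"short_lid":(1,10,[(225,267),(316,293),(254,514),(163,487)],58,137),
"long_box":(1,50,[(415,175),(517,190),(470,461),(365,443)],56,158),
"long_wagon":(1,34,[(645,280),(697,288),(664,465),(611,459)],28,106)}
for n,(k,z,pts,W,L) in D.items():
    px=[((u+.5)/4-.5+(115,275)[k],(v+.5)/4-.5+150) for u,v in pts]
    P=np.array([unproj(p,z) for p in px]) # far-left, far-right, near-right, near-left
    c=P.mean(0); ax=(P[0]+P[1]-P[2]-P[3])/2; w=(P[0]+P[3]-P[1]-P[2])/2
    yaw=np.degrees(np.arctan2(ax[1],ax[0]))
    print(n,"c",c.round(1),"long axis dir from +x",yaw.round(1),"L",np.linalg.norm(ax).round(1),L,"W",np.linalg.norm(w).round(1),W,"r",np.hypot(*c).round(0))
for n,p,z in (("bottle",(115+55/4.,150+270/4.),80),("wjar",(275+277/4,150+87/4),34),("bjar",(275+360/4,150+58/4),34)): print(n,unproj(p,z).round())
E
```

```text
cam [ 396.29970446   59.77963223 1150.03808268]
short_box c [475.7  53.8] long axis dir from +x 16.2 L 131.3 135 W 53.0 56 r 479.0
long_lid c [459.7 184.6] long axis dir from +x 19.1 L 157.3 160 W 56.5 58 r 495.0
short_wagon c [482.6 303.7] long axis dir from +x -7.6 L 91.4 92 W 27.0 28 r 570.0
short_lid c [440.3 -65. ] long axis dir from +x -17.3 L 135.4 137 W 55.7 58 r 445.0
long_box c [ 478.8 -177.4] long axis dir from +x -12.5 L 157.6 158 W 59.6 56 r 511.0
long_wagon c [ 445.3 -302.1] long axis dir from +x -13.7 L 105.3 106 W 30.4 28 r 538.0
bottle [511. 400.]
wjar [616. -90.]
bjar [ 632. -140.]
```

```bash
cat >> h.py <<'E'
def unproj(cal,p,z):
    d=cal["R"].T@np.array([(p[0]-cal["cx"])/cal["fx"],(p[1]-cal["cy"])/cal["fy"],1]); C=-cal["R"].T@cal["t"]
    return (C+d*(z-C[2])/d[2])[:2]
E
python3 - <<'E'
from h import *
cal=env.calibration("top")
for n,p in (("trayA",(196,184)),("trayB",(150,200)),("spout",(126,217)),("bottle",(132,218)),("bottlebase right",(141,219))):
    print(n,[(z,unproj(cal,p,z).round().tolist()) for z in (0,50,100,150,200)])
E
```

```text
trayA [(0, [598.0, 265.0]), (50, [589.0, 256.0]), (100, [581.0, 247.0]), (150, [572.0, 238.0]), (200, [563.0, 229.0])]
trayB [(0, [561.0, 375.0]), (50, [554.0, 362.0]), (100, [547.0, 348.0]), (150, [539.0, 334.0]), (200, [532.0, 321.0])]
spout [(0, [521.0, 433.0]), (50, [515.0, 416.0]), (100, [510.0, 400.0]), (150, [504.0, 384.0]), (200, [499.0, 368.0])]
bottle [(0, [518.0, 418.0]), (50, [513.0, 403.0]), (100, [507.0, 387.0]), (150, [502.0, 371.0]), (200, [497.0, 356.0])]
bottlebase right [(0, [515.0, 396.0]), (50, [510.0, 382.0]), (100, [505.0, 367.0]), (150, [500.0, 352.0]), (200, [495.0, 338.0])]
```

Request:
play_rows --pt "25 -40 20 0 0" --pt "25 -40 20 0 0" --pt "25 -40 20 0 0" --pt "20 -40 0 0 0" --pt "20 -40 0 0 0" --pt "20 -40 0 2 0" --pt "20 -40 0 4 0" --pt "20 -40 0 4 0" --pt "15 -30 0 4 0" --pt "0 0 0 0 0"

```text
time_s: 1.4
ee_pos: [400.4, 183.8, 287.8]
ee_rot: [-180.0, -0.0, 172.4]
force: [-0.6, 0.7, 0.2]
gripper_width: 91.2
```

```bash
python3 - <<'E'
from workcell import env
import cv2
for n in ["scene","top","wrist"]:
    f=env.grab_frame(n); cv2.imwrite(f"pics/{n}1.png",cv2.resize(f,None,fx=1.42,fy=1.42)[:,:,::-1])
print(env.state()["ee_pos"])
E
```

```text
[399.61573628 185.81249314 287.8323401 ]
```

View pics/scene1.png

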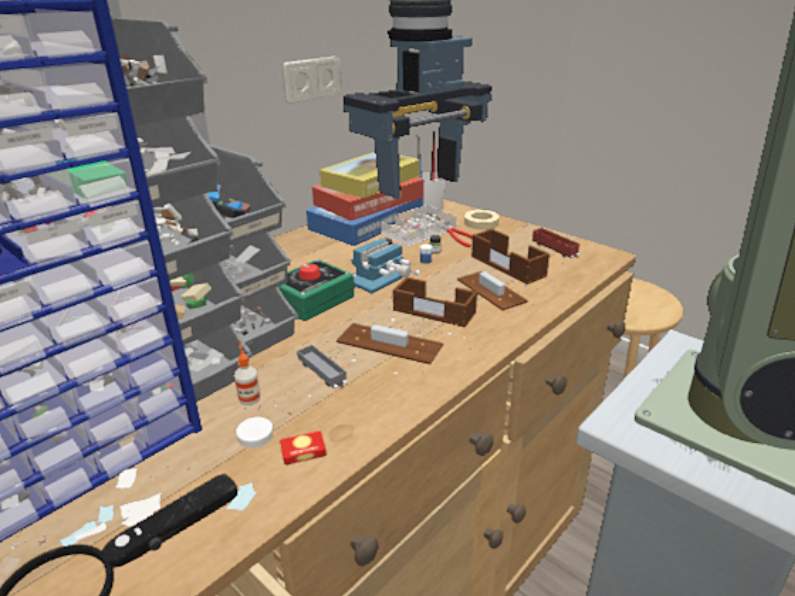

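View pics/wrist1.png

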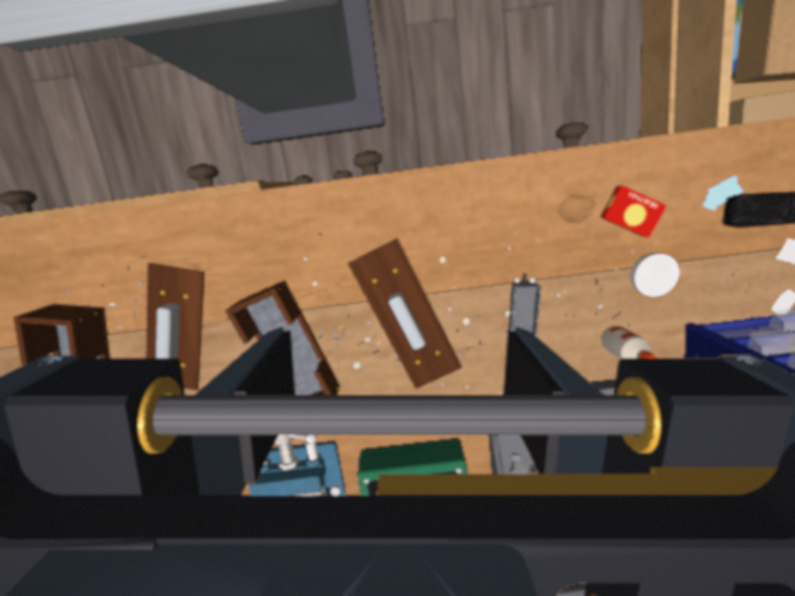

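```bash
python3 - <<'E'
from h import *
cal=env.calibration("scene")
for n,p,z in (("cabinet foot",(197,430),0),("tray foot right",(293,322),0),("tray foot left",(180,393),0),("bottle base front",(249,403),0),("bottle top",(243,347),100),("wagon near-end",(322,365),18)):
    print(n,unproj(cal,np.array(p)/1.42,z).round())
# wrist check: project estimates
import cv2
s=env.state(); c=env.calibration("wrist"); 
from scipy.spatial.transform import Rotation as Ro
T=np.eye(4);T[:3,:3]=Ro.from_euler("xyz",s["ee_rot"],degrees=True).as_matrix();T[:3,3]=s["ee_pos"]
M=np.linalg.inv(T@c["hand_eye"]); wc=dict(c,R=M[:3,:3],t=M[:3,3])
img=cv2.imread("pics/wrist1.png"); top=cv2.imread("pics/top0.png"); top=cv2.resize(top,None,fx=1.42,fy=1.42)
tc=env.calibration("top");sc=env.calibration("scene"); scn=cv2.imread("pics/scene1.png")
for n,x,y,a,W,L,z in (("sb",475.7,53.8,16.2,56,135,42),("ll",459.7,184.6,19.1,58,160,10),("sw",482.6,303.7,-7.6,28,92,26),("sl",440.3,-65,-17.3,58,137,10),("lb",478.8,-177.4,-12.5,56,158,50),("lw",445.3,-302.1,-13.7,28,106,34)):
    R=rect((x,y,a-90),W,L,z)
    for im,k in ((img,wc),(top,tc),(scn,sc)):
        cv2.polylines(im,[(proj(k,R)*1.42).astype(int)],True,(0,255,255),1)
for n,im in(("w",img),("t",top),("s",scn)): cv2.imwrite(f"pics/ov1{n}.png",im)
E
```

```text
cabinet foot [513. 494.]
tray foot right [632. 242.]
tray foot left [600. 469.]
bottle base front [508. 417.]
bottle top [494. 420.]
wagon near-end [480. 307.]
```

View pics/ov1w.png

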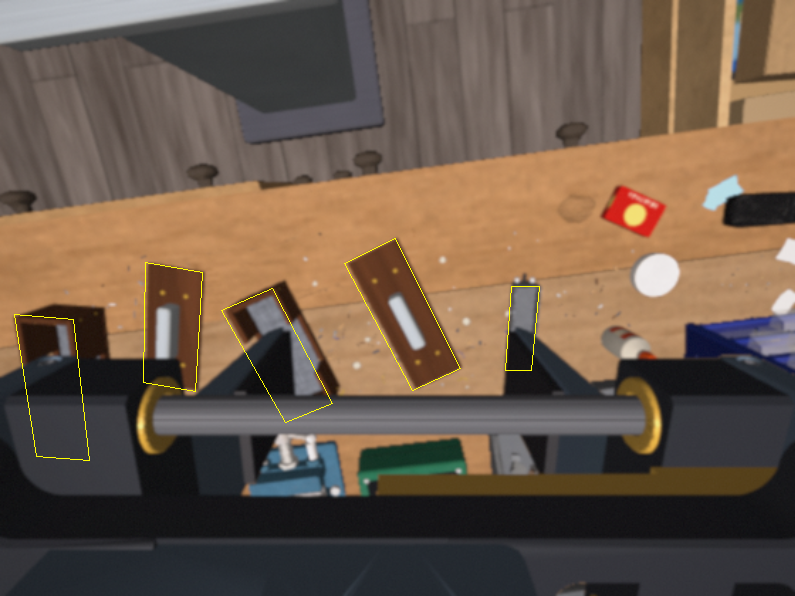

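View pics/ov1s.png

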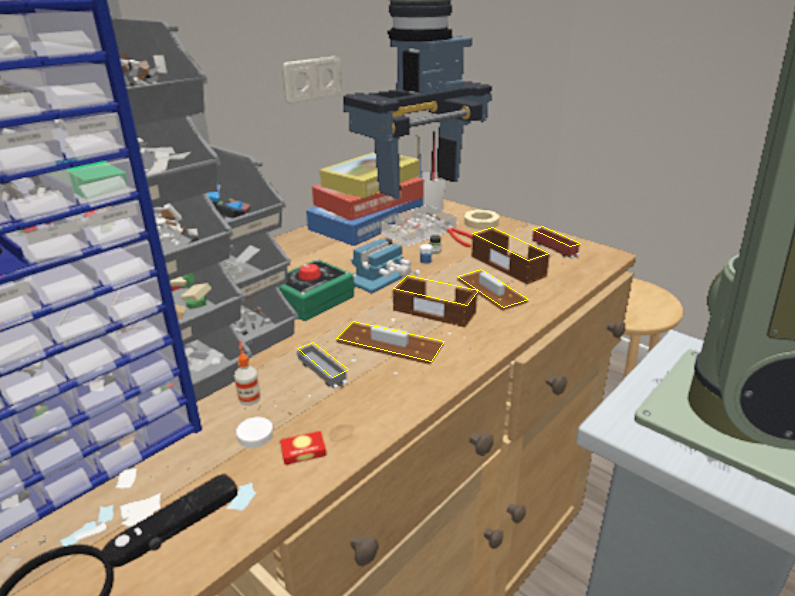

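Request:
play_rows --pt "20 26 0 0 0.19" --pt "20 26 0 0 0.19" --pt "20 26 -20 0 0.19" --pt "20 26.7 -30 0 0.19" --pt "1 0 -40 0 0.19" --pt "0 0 -40 0 0.19" --pt "0 0 -30 0 0.19" --pt "0 0 -10 0 0.19" --pt "0 0 0 0 0.19" --newtons 8

```text
time_s: 2.68
ee_pos: [480.7, 290.7, 118.0]
ee_rot: [-180.0, -0.0, 172.6]
force: [-0.4, -0.1, 0.7]
gripper_width: 74.1
```

```bash
cat >> h.py <<'E'
import cv2
def snap(n,name,fx=1.42):
    f=env.grab_frame(n); cv2.imwrite(f"pics/{name}.png",cv2.resize(f,None,fx=fx,fy=fx)[:,:,::-1])
E
python3 - <<'E'
from h import *
print(env.state()["ee_pos"]); snap("wrist","w2"); snap("scene","s2")
E
```

```text
[480.67537146 290.74139726 117.96110254]
```

View pics/w2.png

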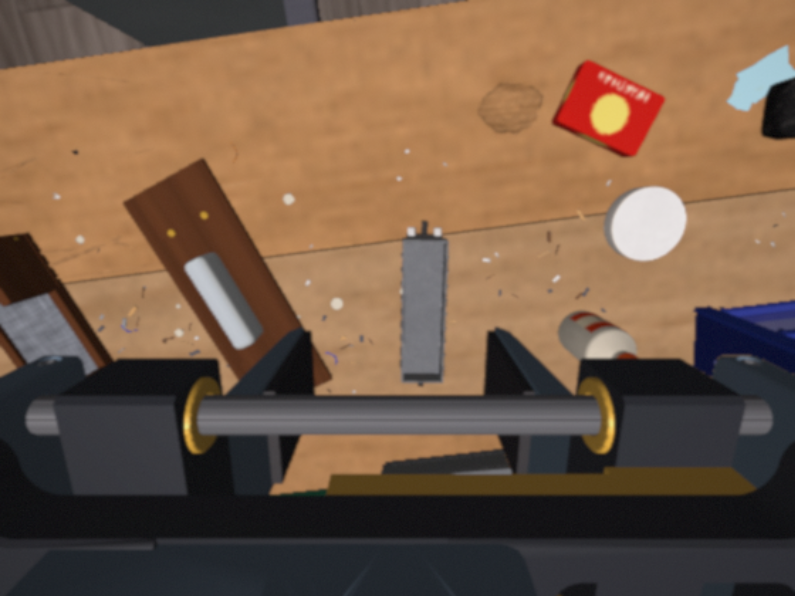

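View pics/s2.png

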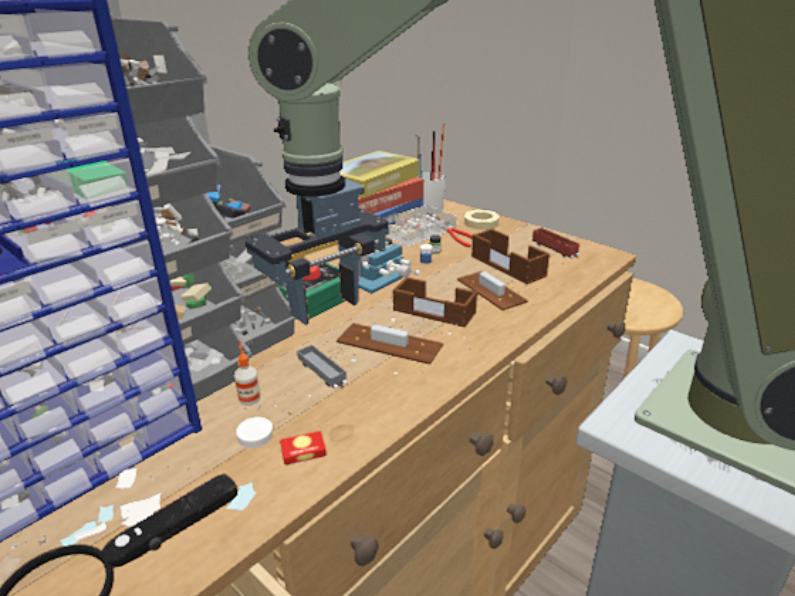

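```bash
cat >> h.py <<'E'
from scipy.spatial.transform import Rotation as Ro
def wcal():
    s=env.state(); c=env.calibration("wrist"); T=np.eye(4);T[:3,:3]=Ro.from_euler("xyz",s["ee_rot"],degrees=True).as_matrix();T[:3,3]=s["ee_pos"]
    M=np.linalg.inv(T@c["hand_eye"]); return dict(c,R=M[:3,:3],t=M[:3,3])
def meas(cal,pts,z,sc=1.42):
    P=np.array([unproj(cal,np.array(p)/sc,z) for p in pts]); c=P.mean(0); d=(P[0]+P[1]-P[2]-P[3])/2; w=(P[0]+P[3]-P[1]-P[2])/2
    print("c",c.round(1),"axis",np.degrees(np.arctan2(d[1],d[0])).round(1)%180,"L",np.linalg.norm(d).round(1),"W",np.linalg.norm(w).round(1))
E
python3 - <<'E'
from h import *
meas(wcal(),[(403,237),(447,237),(442,381),(401,381)],26)
print(proj(env.calibration("scene"),[[505,405,100],[515,410,0]])*1.42)
E
```

```text
c [482.8 306.3] axis 172.2 L 91.7 W 26.0
[[247.86022399 339.08784654]
 [250.26346997 398.47774865]]
```

Request:
play_rows --pt "0 0 -40 0 0.19" --pt "0 0 -35 0 0.19" --pt "0 0 -15 0 0.19" --pt "0 0 -7 0 0.19" --pt "0 0 0 0 0.25" --pt "0 0 0 0 0.31" --pt "0 0 0 0 0.37" --pt "0 0 0 0 0.43" --pt "0 0 0 0 0.49" --pt "0 0 0 0 0.55" --pt "0 0 0 0 0.61" --pt "0 0 0 0 0.67" --pt "0 0 0 0 0.73" --pt "0 0 0 0 0.8" --pt "0 0 0 0 0.8" --pt "0 0 0 0 0.8" --newtons 8

```text
time_s: 4.78
ee_pos: [480.9, 290.0, 20.9]
ee_rot: [-180.0, -0.0, 172.6]
force: [-0.1, 1.0, -0.6]
gripper_width: 27.8
```

```bash
python3 - <<'E'
from h import *
print(env.state()["ee_pos"]); snap("wrist","w3"); snap("scene","s3")
E
```

```text
[480.9232989  289.96046441  20.9399496 ]
```

View pics/w3.png

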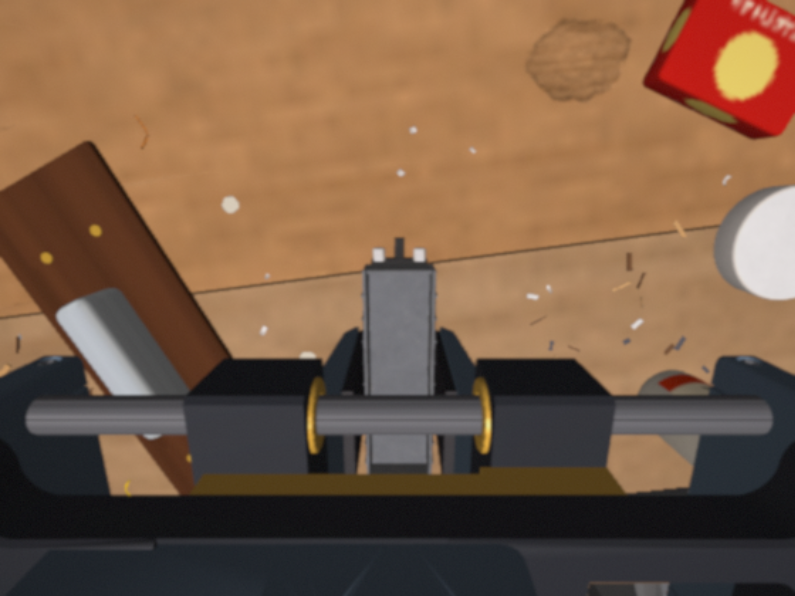

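View pics/s3.png

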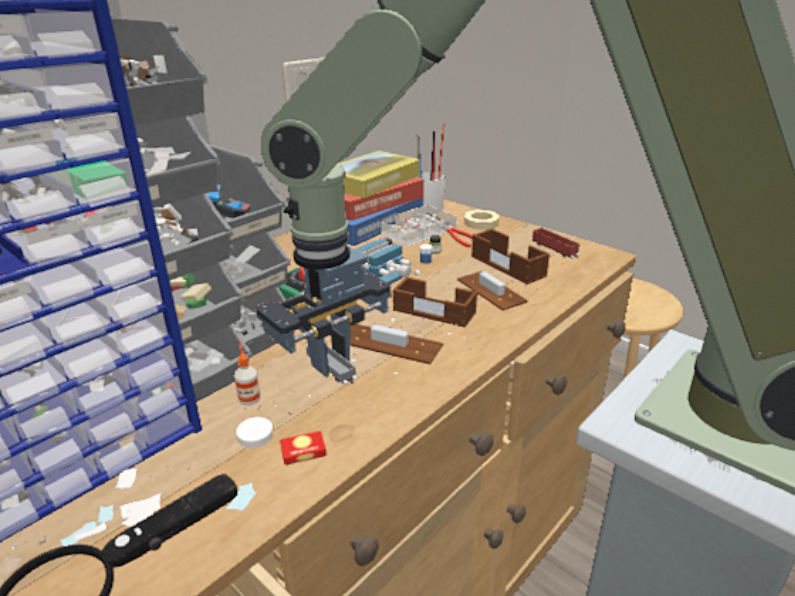

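```bash
python3 - <<'E'
from h import *
s=env.state(); c=wcal(); p=unproj(c,np.array((400,267))/1.42,26); d=p-s["ee_pos"][:2]; a=np.radians(172.6); print(p,d@[np.cos(a),np.sin(a)],d@[np.sin(a),-np.cos(a)])
E
```

```text
[434.26556662 296.85234798] 47.145054417707456 0.8459042343095708
```

Request:
play_rows --pt "0 0 4 0 0.8" --pt "0 0 10 0 0.8" --pt "0 0 20 0 0.8" --pt "0 0 30 0 0.8" --pt "0 0 30 0 0.8" --pt "0 -20 16 0 0.8" --pt "0 -35 10 4 0.8" --pt "0 -40 0 5 0.8" --pt "0 -40 0 5 0.8" --pt "0 -40 0 5 0.8" --pt "-2 -35 0 4 0.8" --pt "-3 -20 0 0.6 0.8" --pt "0 -6 0 0 0.8" --pt "0 0 0 0 0.8"

```text
time_s: 6.62
ee_pos: [475.7, 53.6, 141.0]
ee_rot: [180.0, -0.0, -163.9]
force: [-0.3, -0.6, -0.4]
gripper_width: 27.6
```

```bash
python3 - <<'E'
from h import *
print(env.state()["ee_pos"]); snap("wrist","w4"); snap("top","t4")
E
```

```text
[475.70877483  53.61801868 140.96868098]
```

View pics/w4.png

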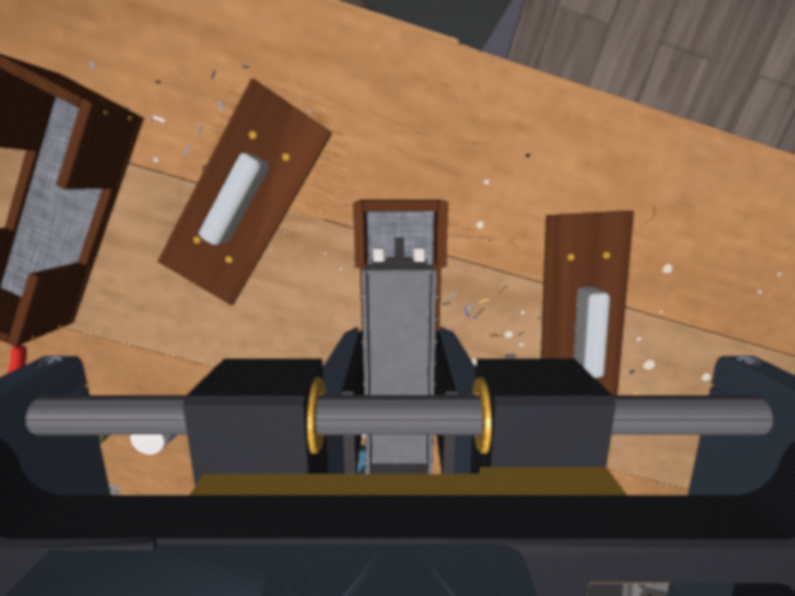

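```bash
cat >> h.py <<'E'
def rel(pts,z,sc=1.42):
    s=env.state(); c=wcal(); a=np.radians(s["ee_rot"][2])
    for p in pts:
        d=unproj(c,np.array(p)/sc,z)-s["ee_pos"][:2]; print(p,"along",(d@[np.cos(a),np.sin(a)]).round(1),"across",(d@[np.sin(a),-np.cos(a)]).round(1))
E
python3 - <<'E'
from h import *
rel([(356,201),(447,201)],42)
E
```

```text
(356, 201) along 67.0 across -24.3
(447, 201) along 67.0 across 28.8
```

Request:
play_rows --pt "0 1 -30 0 0.8" --pt "0 0 -35 0 0.8" --pt "0 0 -25 0 0.8" --pt "0 0 -12 0 0.8" --pt "0 0 -7 0 0.8" --pt "0 0 -4 0 0.8" --pt "0 0 0 0 0.8" --pt "0 0 0 0 0.8"

```text
time_s: 7.72
ee_pos: [476.4, 55.0, 28.5]
ee_rot: [-180.0, 0.1, -163.8]
force: [-0.0, -0.8, -1.0]
gripper_width: 27.5
```

```bash
python3 - <<'E'
from h import *
s=env.state();print(s["ee_pos"],s["force"]); snap("wrist","w5"); snap("scene","s5",1.42)
E
```

```text
[476.37865303  55.04201594  28.52446571] [-0.04940648 -0.76250373 -0.95686436]
```

View pics/w5.png

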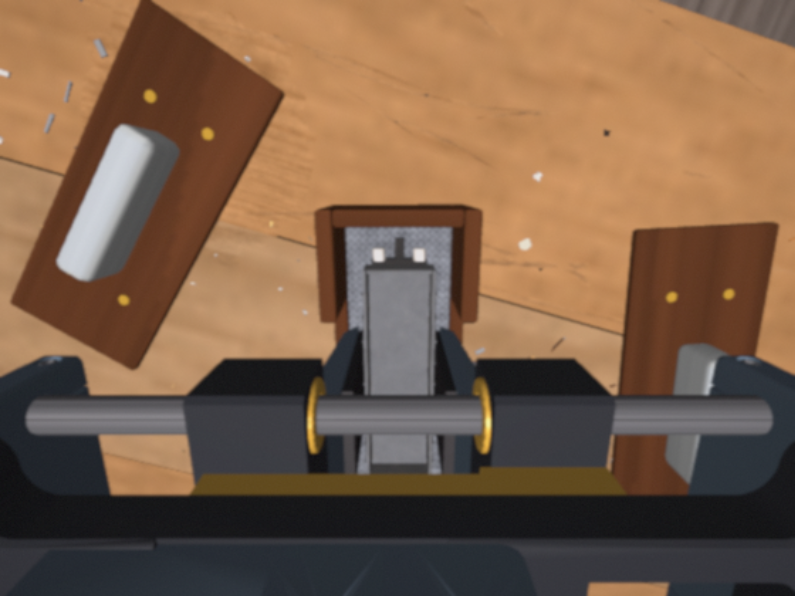

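View pics/s5.png

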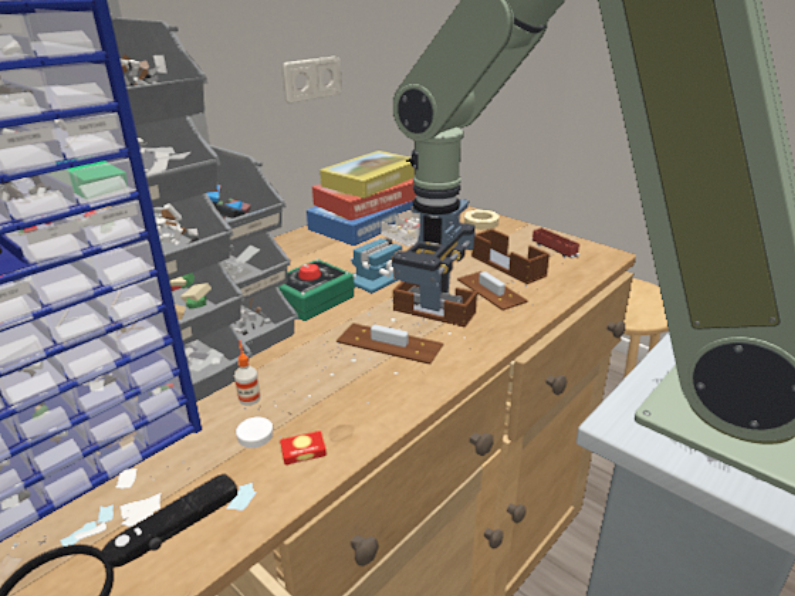

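Request:
play_rows --pt "0 0 -1 0 0.8" --pt "0 0 0 0 0.66" --pt "0 0 0 0 0.6" --pt "0 0 0 0 0.5" --pt "0 0 0 0 0.4" --pt "0 0 10 0 0.4" --pt "0 0 30 0 0.4" --pt "0 0 45 0 0.4" --pt "0 0 45 0 0.4" --pt "0 0 45 0 0.4" --pt "0 0 0 0 0.4"

```text
time_s: 9.2
ee_pos: [478.2, 55.2, 206.2]
ee_rot: [-179.9, 0.5, -163.8]
force: [0.7, 0.7, -0.1]
gripper_width: 54.6
```

```bash
python3 - <<'E'
from h import *
s=env.state();print(s["ee_pos"],s["force"]); snap("wrist","w6"); rel([(330,270),(400,270)],0)
E
```

```text
[478.17058818  55.2062214  206.21449919] [ 0.71629689  0.65558255 -0.05113972]
(330, 270) along 5.3 across -58.5
(400, 270) along 5.3 across 1.6
```

View pics/w6.png

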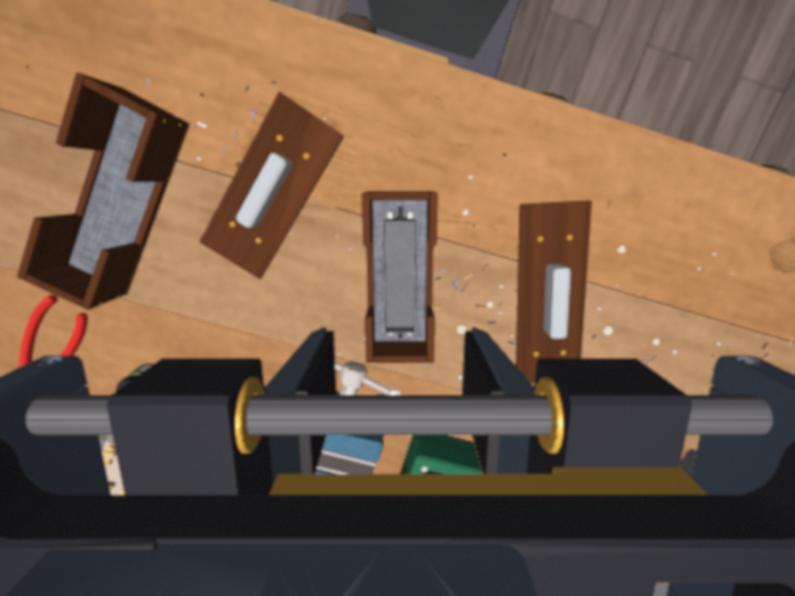

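```bash
python3 - <<'E'
from h import *
c=wcal()
meas(c,[(279,94),(343,136),(261,278),(201,241)],10)
meas(c,[(362,192),(438,192),(433,361),(366,361)],42)
meas(c,[(519,205),(591,201),(578,374),(518,374)],10)
meas(c,[(385,222),(417,222),(415,328),(386,328)],32)
E
```

```text
c [436.7 -62.9] axis 163.0 L 132.4 W 55.7
c [471.6  55. ] axis 16.099999999999994 L 131.7 W 54.4
c [452.6 183.3] axis 19.400000000000006 L 149.1 W 55.5
c [470.2  55.4] axis 16.0 L 84.9 W 23.9
```

Request:
play_rows --pt "-5 -20 0 -4 0.4" --pt "-8 -25 -10 -8 0.4" --pt "-8 -25 -20 -8 0.4" --pt "-8 -25 -20 -8 0.4" --pt "-7 -20 -20 -5.5 0.4" --pt "0 -5 0 0 0.4" --pt "0 0 0 0 0.4" --pt "0 0 0 0 0.4"

```text
time_s: 10.25
ee_pos: [440.7, -64.5, 132.5]
ee_rot: [180.0, 0.1, 162.8]
force: [0.5, 0.3, 0.1]
gripper_width: 54.9
```

```bash
python3 - <<'E'
from h import *
s=env.state();print(s["ee_pos"],s["ee_rot"]); snap("wrist","w7")
E
```

```text
[440.66789848 -64.52868802 132.54598122] [1.79972238e+02 7.12071053e-02 1.62759320e+02]
```

View pics/w7.png

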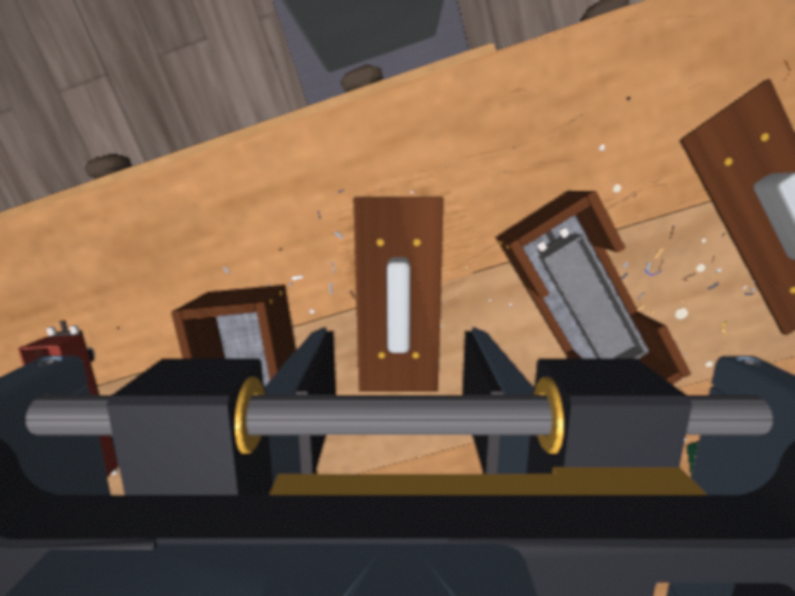

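```bash
python3 - <<'E'
from h import *
rel([(355,197),(443,197),(438,390),(361,390)],10); rel([(387,263),(411,263),(411,352),(387,352)],32)
E
```

```text
(355, 197) along 68.7 across -27.6
(443, 197) along 68.8 across 28.3
(438, 390) along -66.0 across 28.5
(361, 390) along -66.0 across -26.9
(387, 263) along 30.2 across -6.9
(411, 263) along 30.2 across 7.7
(411, 352) along -27.9 across 8.2
(387, 352) along -27.9 across -7.3
```

Request:
play_rows --pt "0 0 -40 0 0.4" --pt "0 0 -35 0 0.4" --pt "0 0 -20 0 0.4" --pt "0 0 -10.5 0 0.4" --pt "0 0 0 0 0.55" --pt "0 0 0 0 0.7" --pt "0 0 0 0 0.8" --pt "0 0 0 0 0.95" --pt "0 0 0 0 0.95" --pt "0 0 0 0 0.95" --newtons 15

```text
time_s: 11.55
ee_pos: [440.2, -65.0, 26.9]
ee_rot: [180.0, 0.0, 162.7]
force: [-0.8, -0.2, 6.2]
gripper_width: 14.3
```

Request:
play_rows --pt "0 0 4 0 0.95" --pt "0 0 20 0 0.95" --pt "0 0 35 0 0.95" --pt "0 0 35 0 0.95" --pt "5 15 19 4 0.95" --pt "8 25 0 8 0.95" --pt "8 25 0 8 0.95" --pt "8 25 0 8 0.95" --pt "6.8 24 0 5.5 0.95" --pt "0 5.3 0 0 0.95" --pt "0 0 0 0 0.95" --pt "0 0 0 0 0.95"

```text
time_s: 13.05
ee_pos: [475.3, 53.6, 139.4]
ee_rot: [-180.0, -0.0, -163.9]
force: [0.7, -0.0, -0.7]
gripper_width: 13.9
```

```bash
python3 - <<'E'
from h import *
s=env.state();print(s["ee_pos"],s["ee_rot"]); snap("wrist","w8"); snap("scene","s8")
E
```

```text
[475.33664109  53.61256534 139.36869211] [-1.79996394e+02 -3.72468094e-02 -1.63889325e+02]
```

View pics/w8.png

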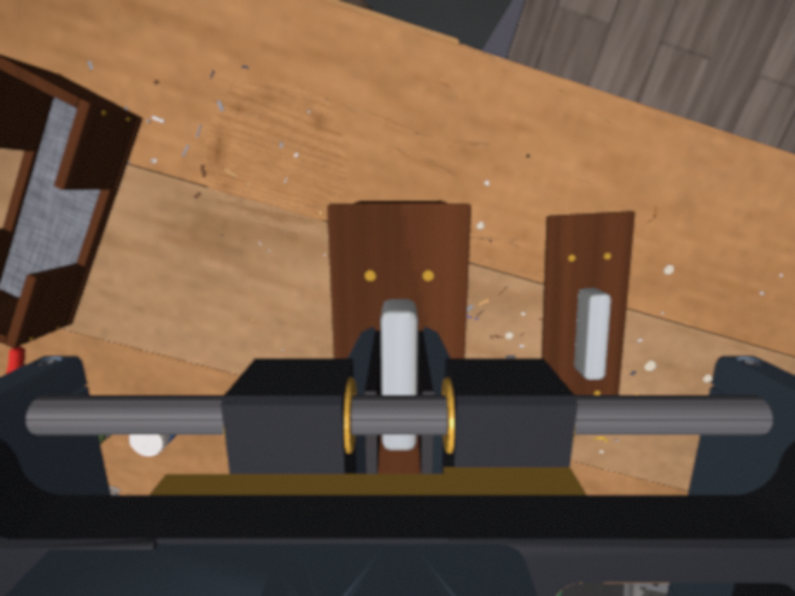

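View pics/s8.png

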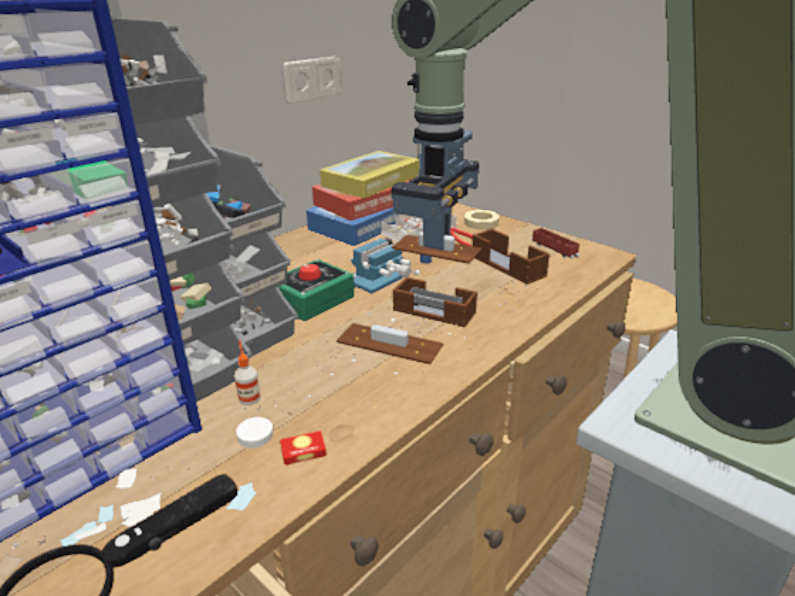

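Request:
play_rows --pt "0.5 1 -25 0 0.95" --pt "0 0 -25 0 0.95" --pt "0 0 -13 0 0.95" --pt "0 0 -7 0 0.95" --pt "0 0 -3 0 0.95" --pt "0 0 -2 0 0.95" --pt "0 0 0 0 0.95" --pt "0 0 0 0 0.95"

```text
time_s: 14.15
ee_pos: [475.9, 55.3, 64.5]
ee_rot: [180.0, -0.0, -163.8]
force: [-3.7, -0.3, -1.3]
gripper_width: 14.2
```

```bash
python3 - <<'E'
from h import *
s=env.state();print(s["ee_pos"],s["force"]); snap("wrist","w9"); snap("scene","s9")
E
```

```text
[475.85106127  55.27860607  64.51792531] [-3.71421913 -0.26658432 -1.34084081]
```

View pics/w9.png

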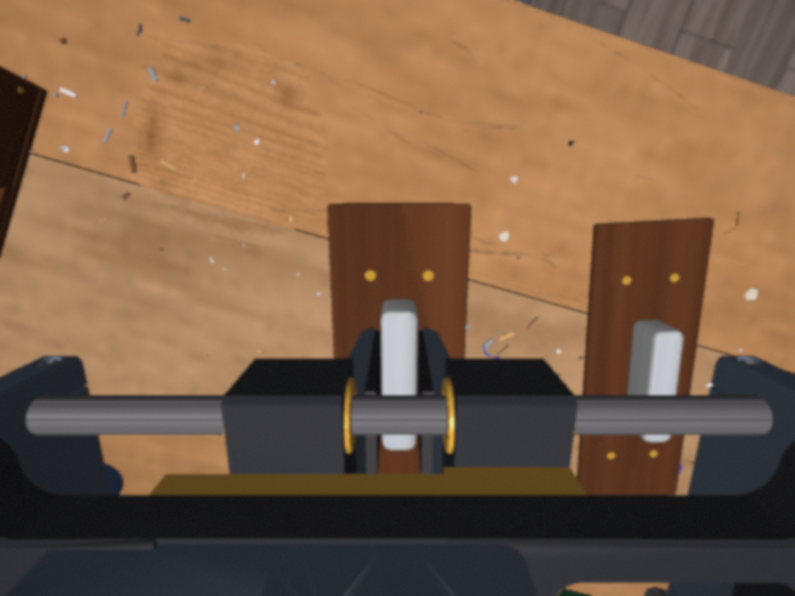

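View pics/s9.png

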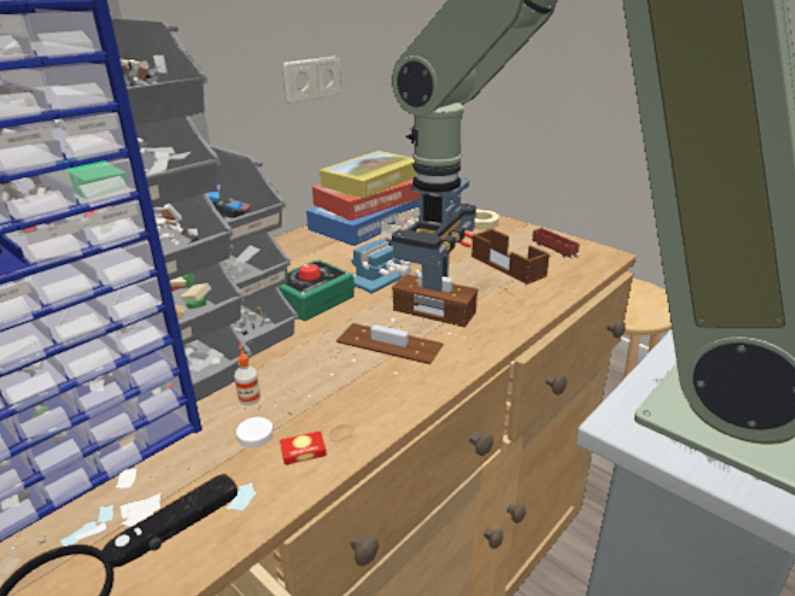

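Request:
play_rows --pt "0 0 -1 0 0.95" --pt "0 0 0 0 0.85" --pt "0 0 0 0 0.7" --pt "0 0 0 0 0.55" --pt "0 0 10 0 0.5" --pt "0 0 25 0 0.5" --pt "0 0 40 0 0.4" --pt "0 0 40 0 0.4" --pt "0 -20 0 0 0.3" --pt "0 -30 0 -4 0.3" --pt "-3 -40 0 -6 0.3" --pt "-5 -50 0 -6 0.3" --pt "-5 -50 0 -6 0.3" --pt "-5 -50 -10 -4 0.3" --pt "-5 -50 -15 -3.9 0.3" --pt "-5 -40 -15 0 0.3" --pt "-2.5 -27 0 0 0.3" --pt "0 0 0 0 0.3" --pt "0 0 0 0 0.3"

```text
time_s: 16.62
ee_pos: [445.9, -301.1, 138.9]
ee_rot: [180.0, 0.0, 166.3]
force: [0.0, -0.7, 0.1]
gripper_width: 63.9
```

```bash
python3 - <<'E'
from h import *
s=env.state();print(s["ee_pos"],s["ee_rot"]); snap("wrist","w10"); snap("scene","s10"); snap("top","t10")
E
```

```text
[ 445.88013988 -301.11371161  138.87274054] [1.79976299e+02 2.09693417e-02 1.66283626e+02]
```

View pics/w10.png

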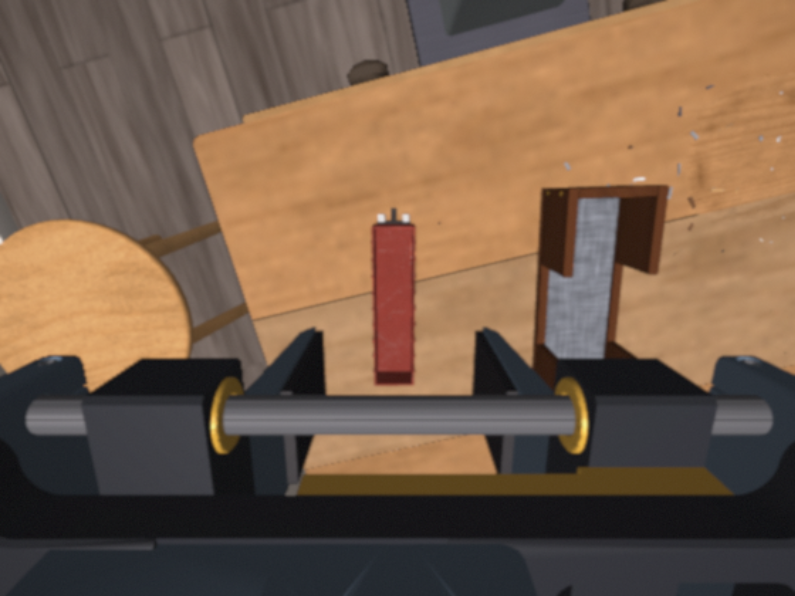

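View pics/s10.png

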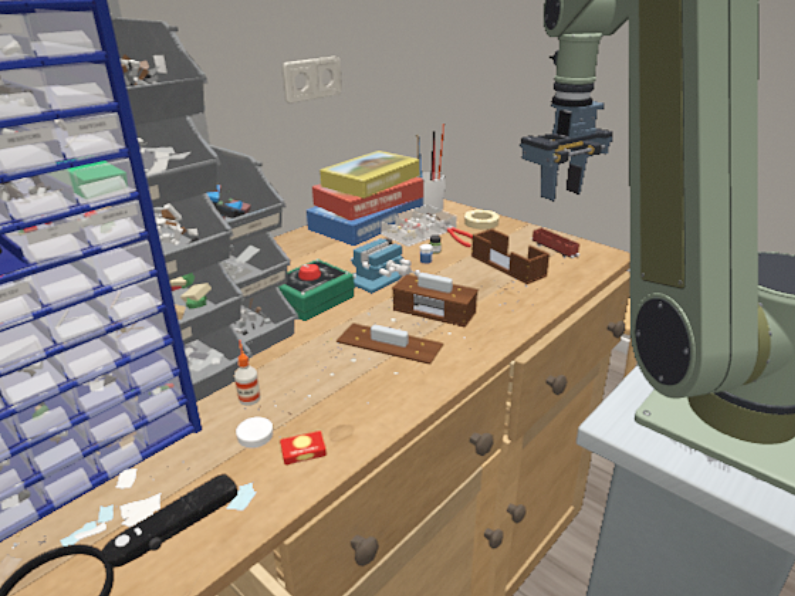

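View pics/t10.png

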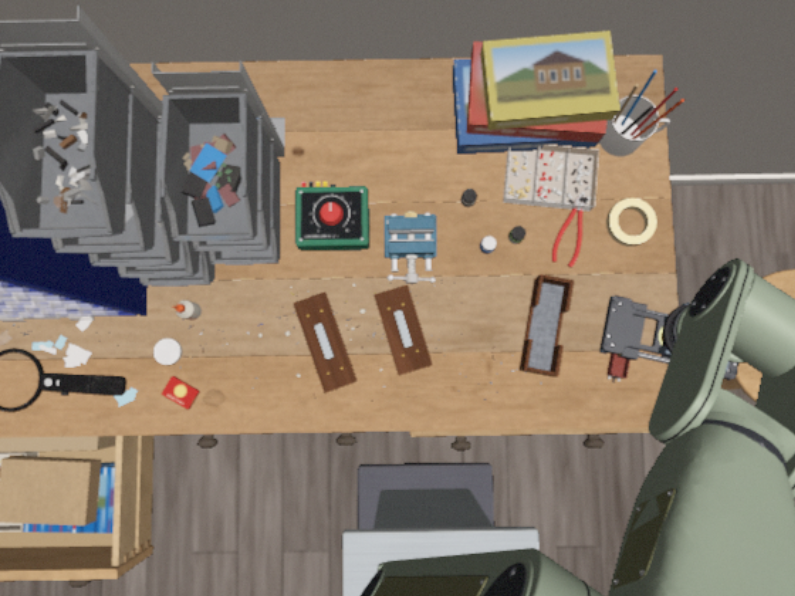

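```bash
python3 - <<'E'
from h import *
rel([(374,226),(414,226),(413,385),(375,385)],34)
E
```

```text
(374, 226) along 52.2 across -14.8
(414, 226) along 52.2 across 9.5
(413, 385) along -53.3 across 9.9
(375, 385) along -53.3 across -15.7
```

Request:
play_rows --pt "-0.6 -2.4 -40 0 0.3" --pt "0 0 -40 0 0.3" --pt "0 0 -25 0 0.3" --pt "0 0 -12 0 0.3" --pt "0 0 0 0 0.4" --pt "0 0 0 0 0.5" --pt "0 0 0 0 0.6" --pt "0 0 0 0 0.7" --pt "0 0 0 0 0.8" --pt "0 0 0 0 0.8" --pt "0 0 0 0 0.8" --newtons 8

```text
time_s: 18.15
ee_pos: [445.4, -304.3, 22.0]
ee_rot: [-180.0, 0.0, 166.3]
force: [-0.1, 0.3, 5.4]
gripper_width: 27.5
```

```bash
python3 - <<'E'
from h import *
s=env.state();print(s["ee_pos"],s["ee_rot"]); snap("wrist","w11")
E
```

```text
[ 445.43306938 -304.3187897    22.00786775] [-1.79986350e+02  4.91471403e-02  1.66277675e+02]
```

View pics/w11.png

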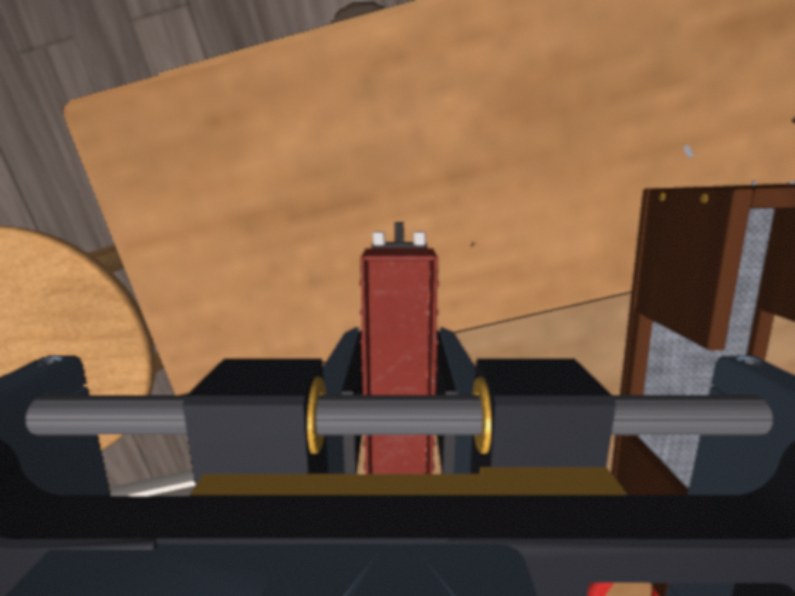

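Request:
play_rows --pt "0 0 4 0 0.8" --pt "0 0 14 0 0.8" --pt "0 0 30 0 0.8" --pt "0 0 35 0 0.8" --pt "0 0 30 0 0.8" --pt "6 20 15 1.2 0.8" --pt "9 35 0 0 0.8" --pt "9 35 0 0 0.8" --pt "7 27 0 0 0.8" --pt "2.4 9.9 0 0 0.8" --pt "0 0 0 0 0.8" --pt "0 0 0 0 0.8"

```text
time_s: 19.7
ee_pos: [478.4, -177.7, 149.4]
ee_rot: [-180.0, -0.0, 167.5]
force: [0.4, 0.4, -0.9]
gripper_width: 27.3
```

```bash
python3 - <<'E'
from h import *
s=env.state();print(s["ee_pos"],s["ee_rot"]); snap("wrist","w12")
E
```

```text
[ 478.4153383  -177.69659151  149.39246077] [-1.79986054e+02 -1.09045560e-02  1.67466327e+02]
```

View pics/w12.png

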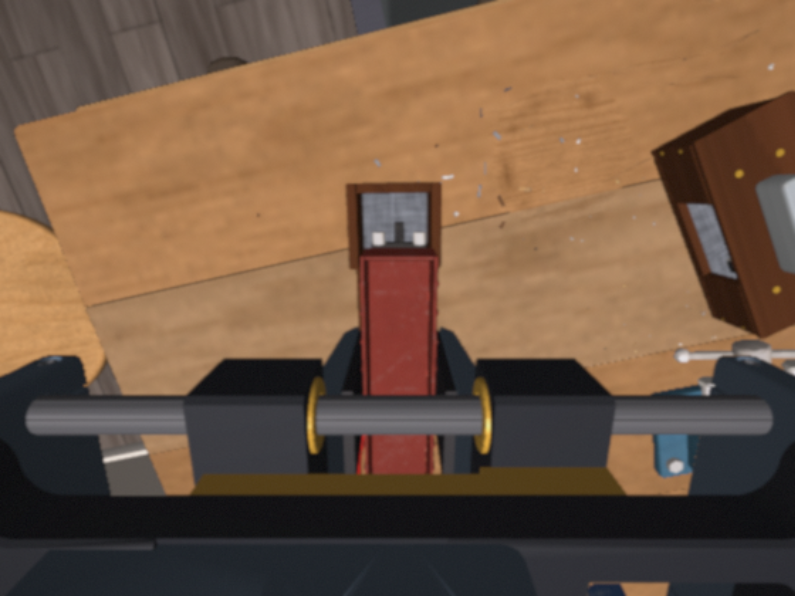

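```bash
python3 - <<'E'
from h import *
rel([(347,184),(441,184),(349,267),(440,255)],50); 
E
```

```text
(347, 184) along 76.7 across -29.8
(441, 184) along 76.7 across 24.7
(349, 267) along 28.0 across -30.1
(440, 255) along 35.4 across 25.2
```

Request:
play_rows --pt "0.8 -3.2 -30 0 0.8" --pt "0 0 -40 0 0.8" --pt "0 0 -25 0 0.8" --pt "0 0 -13 0 0.8" --pt "0 0 -8 0 0.8" --pt "0 0 -4 0 0.8" --pt "0 0 0 0 0.8" --pt "0 0 0 0 0.8"

```text
time_s: 20.75
ee_pos: [479.8, -180.5, 30.1]
ee_rot: [-180.0, 0.1, 167.5]
force: [-0.1, 0.2, -0.9]
gripper_width: 27.7
```

```bash
python3 - <<'E'
from h import *
s=env.state();print(s["ee_pos"],s["force"]); snap("wrist","w13"); rel([(314,190),(475,188)],50)
E
```

```text
[ 479.80650134 -180.53539817   30.07633684] [-0.10813285  0.2445069  -0.8858257 ]
(314, 190) along 74.1 across -26.0
(475, 188) along 74.8 across 23.9
```

View pics/w13.png

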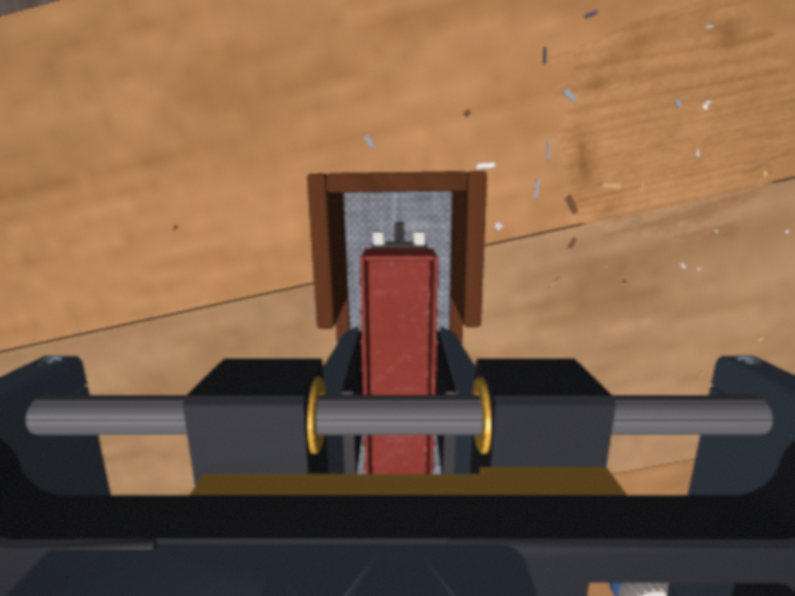

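Request:
play_rows --pt "0 0 -1.2 0 0.8" --pt "0 0 0 0 0.8" --pt "0 0 0 0 0.66" --pt "0 0 0 0 0.6" --pt "0 0 0 0 0.5" --pt "0 0 0 0 0.4" --pt "0 0 10 0 0.4" --pt "0 0 30 0 0.4" --pt "0 0 45 0 0.4" --pt "0 0 45 0 0.4" --pt "0 0 45 0 0.4" --pt "0 0 0 0 0.4" --pt "0 0 0 0 0.4" --pt "0 0 0 0 0.4"

```text
time_s: 22.55
ee_pos: [478.4, -180.0, 201.9]
ee_rot: [180.0, -0.2, 167.5]
force: [0.3, 0.8, -0.2]
gripper_width: 54.7
```

```bash
python3 - <<'E'
from h import *
s=env.state();print(s["ee_pos"],s["force"]); snap("wrist","w14")
E
```

```text
[ 478.44447308 -180.02682249  201.86184378] [ 0.29002947  0.76407154 -0.21700753]
```

View pics/w14.png

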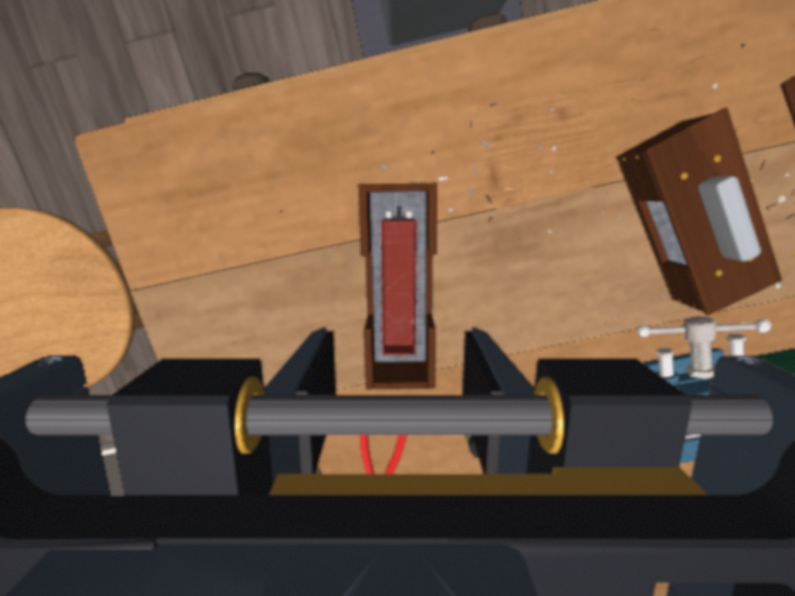

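```bash
python3 - <<'E'
from h import *
rel([(360,184),(437,184),(434,388),(366,388)],50);rel([(383,220),(417,220),(414,352),(384,352)],40); meas(wcal(),[(360,184),(437,184),(434,388),(366,388)],50)
E
```

```text
(360, 184) along 77.5 across -26.8
(437, 184) along 77.5 across 27.0
(434, 388) along -78.3 across 28.3
(366, 388) along -78.3 across -25.6
(383, 220) along 52.1 across -11.3
(417, 220) along 52.1 across 13.7
(414, 352) along -51.7 across 12.6
(384, 352) along -51.8 across -11.4
c [ 479.1 -179.4] axis 167.9 L 155.8 W 53.8
```

Request:
play_rows --pt "0 25 0 0 0.4" --pt "0 40 0 4 0.4" --pt "-2 50 0 6 0.4" --pt "-2 50 0 6 0.4" --pt "-3 50 0 6 0.4" --pt "-3 50 0 6 0.4" --pt "-3 40 -20 3.6 0.4" --pt "-3 35 -30 0 0.4" --pt "-3 25 -20 0 0.4" --pt "0 0 0 0 0.4" --pt "0 0 0 0 0.4" --pt "0 0 0 0 0.4"

```text
time_s: 24.1
ee_pos: [461.0, 183.9, 133.9]
ee_rot: [-180.0, 0.1, -161.0]
force: [-0.9, -0.2, 0.1]
gripper_width: 55.0
```

```bash
python3 - <<'E'
from h import *
s=env.state();print(s["ee_pos"],s["ee_rot"]); snap("wrist","w15")
E
```

```text
[460.97828461 183.90387793 133.93983748] [-1.79994215e+02  7.28494308e-02 -1.60984778e+02]
```

View pics/w15.png

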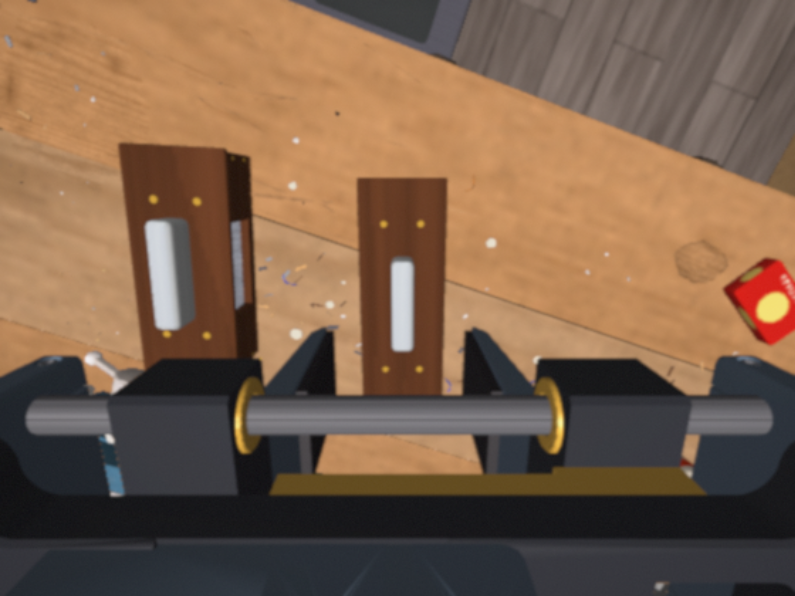

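```bash
python3 - <<'E'
from h import *
rel([(391,261),(414,261),(413,351),(391,351)],32);rel([(358,179),(447,179)],10)
E
```

```text
(391, 261) along 30.9 across -4.1
(414, 261) along 31.0 across 10.0
(413, 351) along -28.0 across 10.0
(391, 351) along -28.0 across -4.3
(358, 179) along 79.5 across -25.1
(447, 179) along 79.6 across 31.2
```

Request:
play_rows --pt "-1.5 2 -40 0 0.4" --pt "0 0 -35 0 0.4" --pt "0 0 -20 0 0.4" --pt "0 0 -11.5 0 0.4" --pt "0 0 0 0 0.55" --pt "0 0 0 0 0.7" --pt "0 0 0 0 0.8" --pt "0 0 0 0 0.95" --pt "0 0 0 0 0.95" --pt "0 0 0 0 0.95" --newtons 15

```text
time_s: 25.4
ee_pos: [459.1, 186.7, 27.2]
ee_rot: [180.0, 0.0, -160.9]
force: [-0.9, -0.4, 4.6]
gripper_width: 13.7
```

Request:
play_rows --pt "0 0 4 0 0.95" --pt "0 0 19 0 0.95" --pt "0 0 40 0 0.95" --pt "0 0 40 0 0.95" --pt "0 -15 20 0 0.95" --pt "0 -30 0 -4 0.95" --pt "2 -45 0 -6 0.95" --pt "3 -50 0 -6 0.95" --pt "3 -50 0 -6 0.95" --pt "3 -50 0 -6 0.95" --pt "3 -50 0 -3.6 0.95" --pt "3 -42 0 0 0.95" --pt "2.7 -25 0 0 0.95" --pt "0 -9.7 0 0 0.95" --pt "0 0 0 0 0.95" --pt "0 0 0 0 0.95" --pt "0 0 0 0 0.95"

```text
time_s: 27.52
ee_pos: [478.5, -179.2, 149.8]
ee_rot: [180.0, -0.0, 167.6]
force: [-0.2, -0.4, -1.9]
gripper_width: 13.7
```

```bash
python3 - <<'E'
from h import *
s=env.state();print(s["ee_pos"],s["ee_rot"]); snap("wrist","w16")
E
```

```text
[ 478.5169641  -179.16539858  149.82100576] [ 1.79982847e+02 -9.35217899e-03  1.67553130e+02]
```

View pics/w16.png

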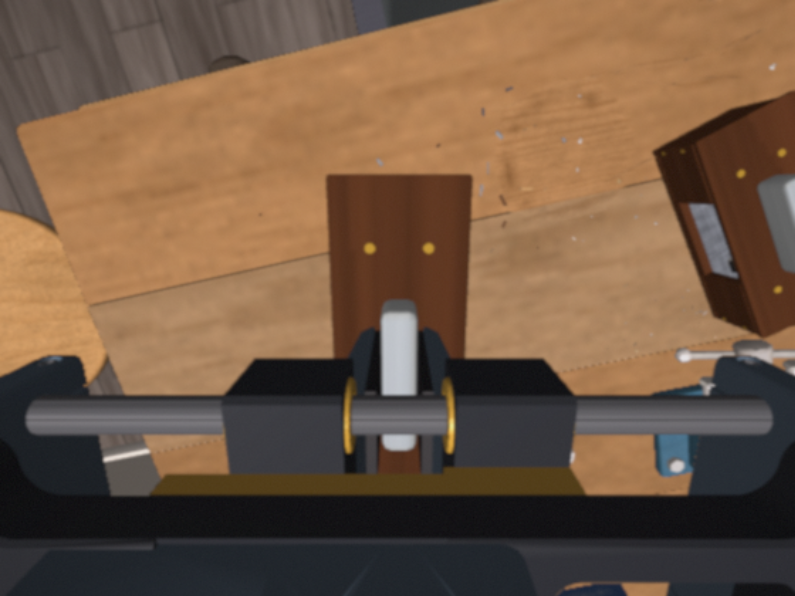

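```bash
python3 - <<'E'
from h import *
rel([(327,175),(472,175)],132.6)
E
```

```text
(327, 175) along 79.5 across -27.8
(472, 175) along 79.6 across 29.0
```

Request:
play_rows --pt "0.3 -1 -25 0 0.95" --pt "0 0 -25 0 0.95" --pt "0 0 -14 0 0.95" --pt "0 0 -7 0 0.95" --pt "0 0 -3.5 0 0.95" --pt "0 0 -2 0 0.95" --pt "0 0 0 0 0.95" --pt "0 0 0 0 0.95"

```text
time_s: 28.58
ee_pos: [479.1, -181.2, 73.7]
ee_rot: [-180.0, 0.0, 167.5]
force: [0.4, -0.2, -0.9]
gripper_width: 14.1
```

```bash
python3 - <<'E'
from h import *
s=env.state();print(s["ee_pos"],s["force"]); snap("wrist","w17"); snap("scene","s17")
E
```

```text
[ 479.0807337  -181.22391233   73.65135502] [ 0.43512387 -0.16976688 -0.87924533]
```

View pics/s17.png

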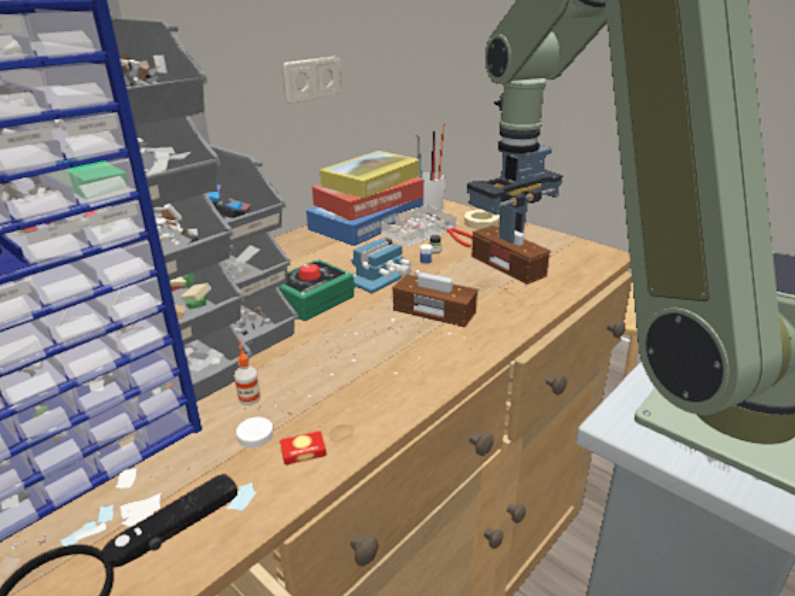

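View pics/w17.png

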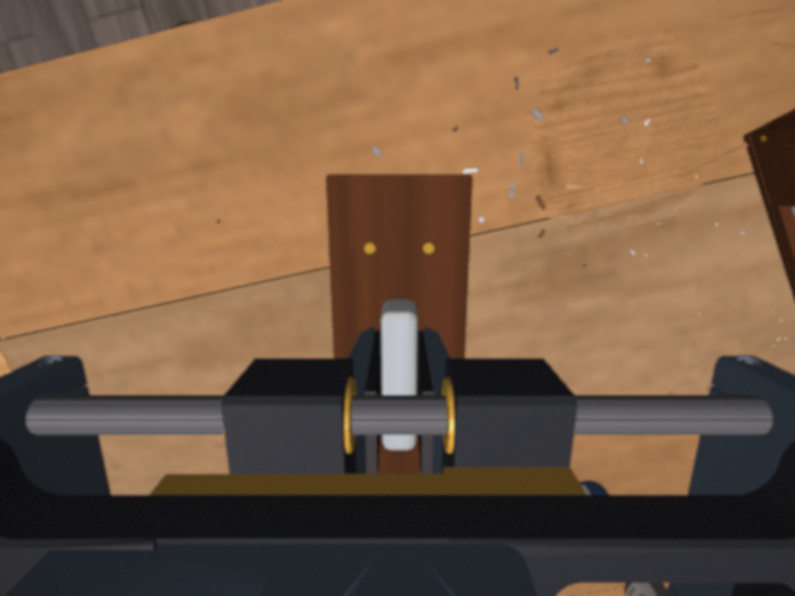

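Request:
play_rows --pt "0 0.7 -1.2 0 0.95" --pt "0 0 0 0 0.95" --pt "0 0 0 0 0.85" --pt "0 0 0 0 0.7" --pt "0 0 0 0 0.55" --pt "0 0 10 0 0.5" --pt "0 0 25 0 0.5" --pt "0 0 40 0 0.4" --pt "0 0 40 0 0.4" --pt "0 0 30 0 0.4" --pt "-20 10 0 0 0.3" --pt "-30 40 0 0 0.3" --pt "-30 40 0 0 0.3" --pt "-20 20 0 0 0.3" --pt "0 0 0 0 0.3" --pt "0 0 0 0 0.3" --pt "0 0 0 0 0.3"

```text
time_s: 30.8
ee_pos: [379.8, -71.0, 217.2]
ee_rot: [-180.0, 0.0, 167.4]
force: [0.4, -0.1, -0.0]
gripper_width: 63.8
```

```bash
python3 - <<'E'
from h import *
s=env.state();print(s["ee_pos"],s["ee_rot"]); snap("wrist","w18"); snap("scene","s18"); snap("scene","s18b",1)
f=env.grab_frame("scene"); cv2.imwrite("pics/s18z.png",cv2.resize(f[140:240,260:400],None,fx=5,fy=5,interpolation=cv2.INTER_CUBIC)[:,:,::-1])
E
```

```text
[379.76513082 -71.04540844 217.22541978] [-1.79998558e+02  3.16168935e-02  1.67439440e+02]
```

View pics/w18.png

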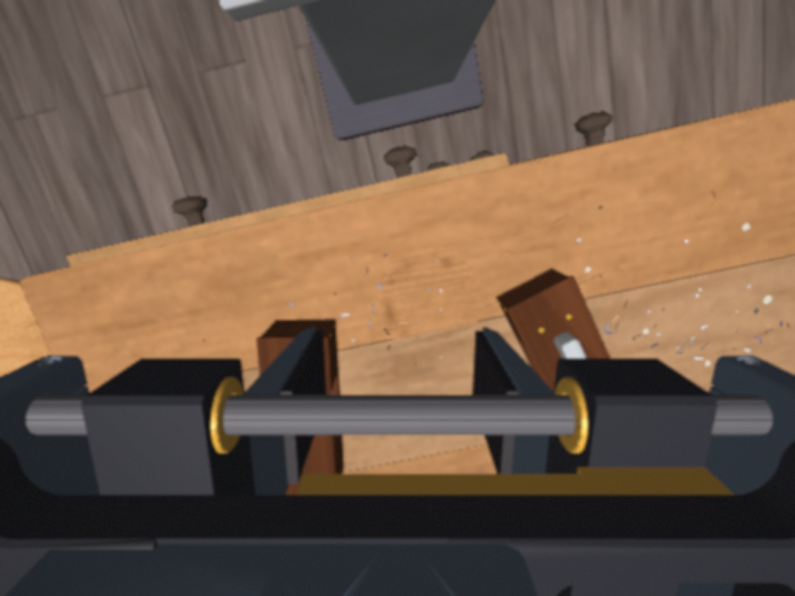

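View pics/s18z.png

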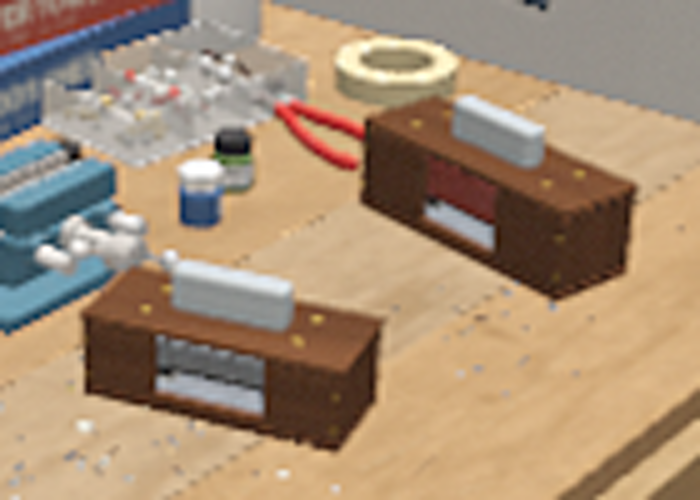

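```bash
python3 - <<'E'
from h import *
for cam in("top","scene"):
    k=env.calibration(cam); f=env.grab_frame(cam)[:,:,::-1].copy(); S=5 if cam=="scene" else 4
    x0,y0,x1,y1=(260,140,400,240) if cam=="scene" else (250,170,420,280)
    im=cv2.resize(f[y0:y1,x0:x1],None,fx=S,fy=S,interpolation=cv2.INTER_CUBIC)
    for x,y,a,L,h in((475.8,54.8,16.2,137,42),(478.9,-180,-12.5,160,50)):
        for z,w,l in((h+5,58,L),(h,58,L),(0,56,L-2)):
            cv2.polylines(im,[((proj(k,rect((x,y,a-90),w,l,z))+.5-[x0,y0])*S).astype(int)],True,(0,255,255),1)
    cv2.imwrite(f"pics/ov19{cam}.png",im)
E
```

```text
(no output)
```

View pics/ov19top.png

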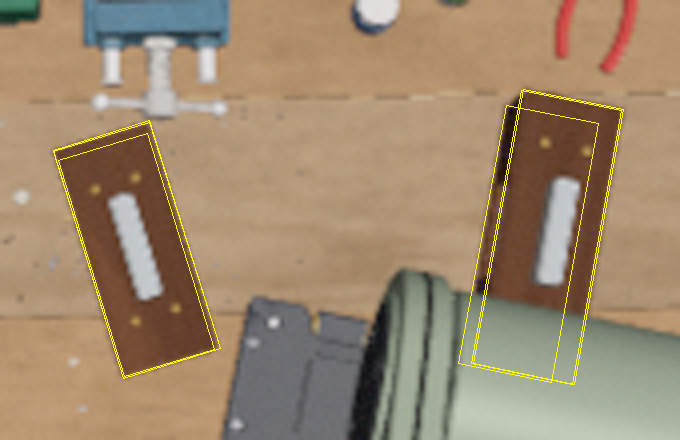

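View pics/ov19scene.png

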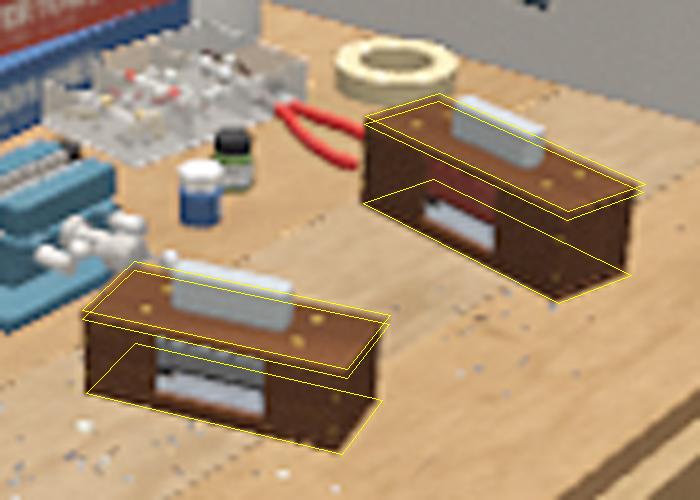

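```bash
python3 - <<'E'
from workcell import env
print(env.job_done()); print(env.state()["time_s"])
E
```

```text
the job is handed in; nothing more can be done
None
the job is handed in; nothing more can be done
```

Both wagons are in the boxes of their length, each box has its own lid on, and I handed the job in with the clock at about 31 s of the 109 s allowed.

- **Short wagon:** I gripped it from a point about 14 mm to the robot's right of its centre, so the gripper body stayed clear of the glue bottle. The bottle stood unchanged in the later pictures.
- **Placement before closing:** wrist views showed each wagon centred in its box within about 2 mm.
- **Lids:** the last top and scene pictures matched the expected outlines of the closed boxes to within about one pixel (2–3 mm). Neither lid looked high or tilted.
- **Bystanders:** the paint jars also looked unmoved.
- **Limits of the checks:** in the last top picture the arm hid the near end of the long lid, so only the scene view checks that end. Tilt and seated height were judged from pictures, not measured.
- **Readings that differed:**
  - One wrist measurement, taken while the arm was still settling, gave positions off by about 4–7 mm along x. I discarded it.
  - The long box position from the top camera was about 3 mm off the wrist reading. I used the wrist reading.
  - The force reading showed 5–6 N upward just after both lid grasps and the long-wagon grasp. It was gone once each was lifted.

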